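Clear the assembly bench for the next unit

TASK

Clear the bench for the next unit: carry the tray of leftover relay blocks by its strap handle and tip it over the blue bin so that the blocks slide off into it, and put the blocks that lie on the bench into the bin too. Park the empty tray flat inside its taped rectangle, lined up with it, and lay each hand tool on its own silhouette on the tool mat, pointing the same way. Leave the can, the carton and the roll of tape alone.

Things in the scene. Friction and masses are not known exactly. Their poses are not given: they have to be found in the camera images.
- tray: aluminium tray with the leftover blocks, outer 174 (its x) by 138 mm (its y), 0.28 kg, floor 4 mm thick, side and rear walls 30 mm high and 4 mm thick. No wall at its front (-x) end: the blocks slide out there when the tray is tipped nose down past 25 to 34 degrees (45 to be sure). Origin: centre of the underside, z up
- tray_handle (a point): middle of the tray's handle, 85 mm straight above the tray's origin: a flat upright strap, 7 mm thick (tray x) and 20 mm high, bridging the tray along its y between two posts at the side walls; 71 mm clear above the floor, so blocks pass below
- tray_home: rectangle of white tape on the bench, 196 by 160 mm over its outside, the tray's parking place. Origin: its centre; its x is the long direction. Flat, nothing to bump into
- bin_in (a point): centre of the inner floor of the blue open bin bolted to the bench, 4 mm above the bench. Bin: outer 198 mm (along this point's x) by 188 mm (y), 65 mm high, walls 4 mm; inside 190 by 180 mm, 61 mm deep
- block0: grey relay block, 60 (its x) by 36 (its y) by 30 mm, 0.06 kg, four screw heads and a dark stripe on top. Origin: centre of its underside. Starts on the tray; may be absent
- block1: grey relay block, 60 (its x) by 36 (its y) by 30 mm, 0.06 kg, four screw heads and a dark stripe on top. Origin: centre of its underside. Starts on the tray; may be absent
- block2: grey relay block, 60 (its x) by 36 (its y) by 30 mm, 0.06 kg, four screw heads and a dark stripe on top. Origin: centre of its underside. Starts on the tray; may be absent
- block3: grey relay block, 60 (its x) by 36 (its y) by 30 mm, 0.06 kg, four screw heads and a dark stripe on top. Origin: centre of its underside. Starts loose on the bench; may be absent
- block4: grey relay block, 60 (its x) by 36 (its y) by 30 mm, 0.06 kg, four screw heads and a dark stripe on top. Origin: centre of its underside. Starts loose on the bench; may be absent
- driver_grip (a point): point on the driver: screwdriver, 200 mm long: black square handle with rounded edges, 100 mm long and 26 mm thick, steel shaft 7 mm thick; may be absent. This point: on the axis of the handle, 40 mm from the handle's butt-to-tip middle towards the butt (the place to take hold), 13 mm above what it lies on
- driver_tip (a point): point on the driver: the blade's end, on the axis, 140 mm from the grip point
- spot_driver_grip (a point): point of the dark driver silhouette on the top of the grey tool mat (230 by 270 mm, fixed, 3 mm thick), 3 mm above the bench; the three silhouettes lie side by side 87 mm apart in any order. The driver's grip point belongs right above this point
- spot_driver_tip (a point): the like point for the driver's tip, so that grip to tip shows which way the silhouette points
- wrench_grip (a point): point on the wrench: steel spanner lying flat, 180 mm long, shank 17 mm wide and 7 mm thick, a 32 mm ring at one end and a 38 mm wide open jaw at the other; may be absent. This point: on the shank 36 mm from the middle of its length towards the ring (take hold here or farther towards the jaw), 3.5 mm above what it lies on
- wrench_tip (a point): point on the wrench: in the open jaw, 10 mm short of its end, 116 mm from the grip point
- spot_wrench_grip (a point): point of the dark wrench silhouette on the top of the grey tool mat (230 by 270 mm, fixed, 3 mm thick), 3 mm above the bench; the three silhouettes lie side by side 87 mm apart in any order. The wrench's grip point belongs right above this point
- spot_wrench_tip (a point): the like point for the wrench's tip, so that grip to tip shows which way the silhouette points
- brush_grip (a point): point on the brush: bench brush, 200 mm long: wooden handle 100 mm long and 20 mm thick, then a metal collar and bristles 42 mm wide and 20 mm thick; may be absent. This point: on the axis of the handle, 40 mm from the middle of the brush's length towards the butt, 10 mm above what it lies on (take hold here or up to 20 mm farther towards the bristles)
- brush_tip (a point): point on the brush: end of the bristles, on the axis, 140 mm from the grip point
- spot_brush_grip (a point): point of the dark brush silhouette on the top of the grey tool mat (230 by 270 mm, fixed, 3 mm thick), 3 mm above the bench; the three silhouettes lie side by side 87 mm apart in any order. The brush's grip point belongs right above this point
- spot_brush_tip (a point): the like point for the brush's tip, so that grip to tip shows which way the silhouette points
- can: spray can 60 mm in diameter and 150 mm tall, to be left alone; origin: centre of its base
- carton: cardboard carton 80 by 160 by 90 mm, to be left alone; origin: centre of its base
- tape: roll of white tape, 100 mm across, 40 mm high, to be left alone; origin: centre of its base

How it is judged:
On the way:
1. the tray is tipped over the bin (more than 0.35 rad) with a block still on it (angle between tray's own z axis and vertical above 0.35 rad and horizontal distance between tray and bin_in below 0.2 m and height (world z) of tray above 0.05 m and distance between any of block0, block1, block2, block3, block4 and tray below 0.12 m), for 0.05 s.
At the end, for the whole second after the job is handed in: Every block is inside the bin; the tray stands flat on the bench, its centre within 25 mm of the taped rectangle's centre and its length lined up within 0.2 rad (either way round); each tool lies on the mat with its grip point within 25 mm and its tip within 35 mm of those of its own silhouette (x of block0 in the frame of bin_in between -0.097 and 0.097 m and y of block0 in the frame of bin_in between -0.092 and 0.092 m and z of each of block0, block1, block2, block3, block4 in the frame of bin_in below 0.058 m and x of block1 in the frame of bin_in between -0.097 and 0.097 m and y of block1 in the frame of bin_in between -0.092 and 0.092 m and x of block2 in the frame of bin_in between -0.097 and 0.097 m and y of block2 in the frame of bin_in between -0.092 and 0.092 m and x of block3 in the frame of bin_in between -0.097 and 0.097 m and y of block3 in the frame of bin_in between -0.092 and 0.092 m and x of block4 in the frame of bin_in between -0.097 and 0.097 m and y of block4 in the frame of bin_in between -0.092 and 0.092 m and horizontal distance between tray and tray_home below 0.025 m and angle between the x axis of tray and the x axis of tray_home, either way round below 0.2 rad and height (world z) of tray below 0.008 m and angle between tray's own z axis and vertical below 0.05 rad and horizontal distance between driver_grip and spot_driver_grip below 0.025 m and horizontal distance between driver_tip and spot_driver_tip below 0.035 m and height (world z) of each of driver_grip, driver_tip, wrench_grip, wrench_tip, brush_grip, brush_tip below 0.03 m and horizontal distance between wrench_grip and spot_wrench_grip below 0.025 m and horizontal distance between wrench_tip and spot_wrench_tip below 0.035 m and horizontal distance between brush_grip and spot_brush_grip below 0.025 m and horizontal distance between brush_tip and spot_brush_tip below 0.035 m); the robot touches nothing.
It fails at once if the can is pushed more than 30 mm or knocked over (distance of can from where it was at the start of the episode above 0.03 m or angle between can's own z axis and vertical above 0.5 rad).
It fails at once if the carton is pushed more than 30 mm or knocked over (distance of carton from where it was at the start of the episode above 0.03 m or angle between carton's own z axis and vertical above 0.5 rad).
It fails at once if the tape is pushed more than 30 mm or knocked over (distance of tape from where it was at the start of the episode above 0.03 m or angle between tape's own z axis and vertical above 0.5 rad).
Of block0, block1, block2 only 2 to 3 are there at a start; the rules pass over those that are not, and their reading is None.
Of block3, block4 only 1 to 2 are there at a start; the rules pass over those that are not, and their reading is None.
Of driver, wrench, brush only 2 to 3 are there at a start; the rules pass over those that are not, and their reading is None.
At some moment in a run one of driver, wrench, brush may be knocked a few centimetres aside while the robot is not near it.
It also fails if it takes over 210 s, if anything falls off the work surface, if the arm or the gripper's body presses on something with over 40 N, if the wrist force passes 120 N, or if a joint passes its speed limit or range.

ROBOT

A 6-joint arm with a two-finger parallel gripper is mounted at the origin on the work surface. World frame = base frame: x ahead of the robot, y to its left, z up, the work surface at z = 0. Lengths are in m, angles in rad, forces in N, time in s.
With the tool pointing down it reaches from about 0.425 to 0.95 m from the base axis. Payload 3.5 kg.
Tool frame: the origin (TCP) lies at the very end of the fingers, on their centre line; the grasp point (between the pads) lies 19 mm behind it; z points along the fingers, y is the line along which they close (so a half turn about z gives the same grasp; the last joint's range is limited). The gripper opens to 85 mm and grips with 20 to 120 N. Pads are 22 mm wide; open, the fingers measure 114 mm over their backs; the gripper's body (76 mm by 85 mm) begins 54 mm behind the grasp point. The pads swing forward as they close: fully open they stand 13 mm farther back than shut.
Start: joints at [1.168, 0.286, 1.577, -0, 1.279, -0.15], TCP at [0.169, 0.654, 0.231] pointing down, gripper open.
Joint ranges: [-2.77, 2.77], [-0.9, 2.22], [0.21, 2.48], [-1.53, 4.67], [0.24, 2.81], [-2.84, 2.84]. Speed limits (rad/s): [2.79, 2.79, 3.14, 3.14, 3.14, 3.14].

INTERFACE

Orientations are given as a unit quaternion [x, y, z, w].
In Python, from plant import ctrl gives the robot as it stands.
- The arm moves only by the tool carry_out, never from a script. Its argument "deltas" is one flat list of numbers, 6 for each row, row after row: the shift along the tool's x, y, z in m, then the turn, a rotation vector about the tool's x, y, z in rad. A call has 1 to 5 rows; each row is the pose to reach, as a shift and turn from the pose commanded when the call began, along the tool's axes at that moment; what a row does not reach only later rows make up. A row lasts 1/8 s, in which the tool goes at most 62.5 mm and 10.7 degrees, less where a joint would pass 70% of its speed; a pose out of reach is approached as far as the arm can. A call with a gripper value outside its range is refused whole. "grip" is the opening in per cent of the stroke, from 0 (shut) to 100 (fully open), set as the call begins (left out, the last holds). The fingers move at their own pace and stop on an object; "grip_force" is the grip in N (left out, the last holds). Time passes only in rows, so rows that repeat a pose let the fingers close. It gives the time, the measured TCP pose, the force, the opening and the grip force at its end, in the units of the state.
- ctrl.get_state(): the state, without advancing time (a new reading comes with each control period).
- ctrl.read_camera(name): name is "scene" or "top" or "wrist"; returns (picture, depth): 384x512x3 uint8, red, green, blue; 384x512 float32, m along the optical axis (not along the pixel's ray), 0 where there is no reading.
- ctrl.camera_model(name): a dict with "intrinsics" (3x3 intrinsics, pixels), "extrinsics" (4x4, takes a point from world to camera coordinates); the wrist camera has in their place "hand_eye" (4x4, takes a point from camera to tool coordinates, whose origin is the TCP and whose axes are the flange's). Camera axes: x right, y down, z forward; pixel columns grow to the right and rows downward; lengths in m; the calibration is good to about 2 mm. A picture is of the moment at which its call begins: read the wrist's pose just before it. camera_model takes no time and is no camera call.
- ctrl.sign_off(): hands the job in; it is judged then, once.
Trained networks look in the newest picture that a camera, given by its name, has taken for a name from the list of things; names that differ only in an ending like _2 or _b are one class to them, and where a whole thing is asked for, a point or a joint stands for the part that bears it (a point fixed in the world has none). Each returns a list of dicts, best first, with "score" (0 to 1); they miss things now and then, are a little off and sometimes report something else, mostly with a low value. They report only what shows in the picture. A call takes as long as a camera call.
- ctrl.find_in(camera, query): "uv" ([column, row] in pixels, amid what is visible of it).
The state is a dict: "time": time; "qpos": joint angles; "dq": joint speeds; "joint_efforts": joint torques, N m; "eef_pos": TCP position; "tcp_rot": TCP orientation; "contact_force": force on the tool from outside, world axes, zero at the start; "wrist_torque": the same for the moment, N m; "opening": opening from 0.0 (shut) to 1.0 (fully open); "finger_force": force on a finger pad.
Only numpy, scipy, OpenCV 4.12 (cv2) and the standard library are available. Lean on these libraries where they do the work, as an engineer would, in place of code of your own. Each camera call takes 0.05 s, during which the arm holds its last target. There are 200 camera calls.

## Working session

There is one attempt and no reset: what is moved stays moved. The work goes in short steps, Python scripts to look and compute and a tool call to move; the robot and the scene stay as the last step left them, time stands still between calls to the robot, and variables do not carry over. Pictures are saved under pics/ and viewed, at most 14 in all, crops included, and the job is handed in when it is done.

Besides the shell and the picture viewer there is one more tool, called after "Call:" as name(argument=value, ...) on one line, values as JSON. carry_out: Moves the arm, as the interface text tells. Its arguments: {"type":"object","properties":{"deltas":{"type":"array"},"grip":{"type":"number"},"grip_force":{"type":"number"}},"required":["deltas"]}

```bash
mkdir -p pics; ls; cat > h.py <<'E'
import numpy as np, cv2
from scipy.spatial.transform import Rotation as R
from plant import ctrl
def shot(cam,fn=None):
    s=ctrl.get_state(); p,d=ctrl.read_camera(cam)
    m=ctrl.camera_model(cam); K=np.array(m["intrinsics"])
    if cam=="wrist":
        T=np.eye(4);T[:3,:3]=R.from_quat(s["tcp_rot"]).as_matrix();T[:3,3]=s["eef_pos"]
        C=T@np.array(m["hand_eye"])
    else: C=np.linalg.inv(np.array(m["extrinsics"]))
    if fn: cv2.imwrite("pics/"+fn,p[:,:,::-1])
    np.savez("last_%s.npz"%cam,p=p,d=d,K=K,C=C)
    return p,d,K,C
def ray(uv,K,C,z):  # intersect with plane z
    r=C[:3,:3]@np.linalg.solve(K,[uv[0],uv[1],1.]);o=C[:3,3]
    return o+r*(z-o[2])/r[2]
def cloud(d,K,C):
    v,u=np.mgrid[:d.shape[0],:d.shape[1]]
    P=np.stack([(u-K[0,2])/K[0,0]*d,(v-K[1,2])/K[1,1]*d,d],-1)
    return P@C[:3,:3].T+C[:3,3]
def load(cam):
    z=np.load("last_%s.npz"%cam);return z["p"],z["d"],z["K"],z["C"]
E
python3 - <<'E'
from h import *
for c in("top","scene"):
    p,d,K,C=shot(c,c+"0.png"); print(c,C[:3,3].round(3),K[0,0])
    P=cloud(d,K,C)
    for q in ["tray","tray_handle","bin_in","block0","block3","driver_grip","driver_tip","wrench_grip","wrench_tip","brush_grip","brush_tip","spot_driver_grip","spot_driver_tip","spot_wrench_grip","spot_wrench_tip","spot_brush_grip","spot_brush_tip","tray_home","can","carton","tape"] if c=="top" else []:
        print(q,[(round(f["score"],2),[int(x) for x in f["uv"]],P[int(f["uv"][1]),int(f["uv"][0])].round(3).tolist()) for f in ctrl.find_in(c,q)[:4]])
print(ctrl.get_state())
E
```

```text
pics
top [4.000e-01 1.000e-03 1.308e+00] 393.23888795229385
tray [(0.57, [265, 180], [0.661, -0.009, 0.006]), (0.46, [199, 249], [0.425, 0.199, 0.022])]
tray_handle [(0.75, [266, 179], [0.665, -0.013, 0.003])]
bin_in [(0.8, [259, 250], [0.427, 0.005, 0.011])]
block0 [(0.5, [274, 191], [0.618, -0.039, 0.039]), (0.47, [357, 197], [0.607, -0.313, 0.027]), (0.45, [267, 168], [0.696, -0.015, 0.033]), (0.25, [183, 184], [0.642, 0.268, -0.001])]
block3 [(0.5, [274, 191], [0.618, -0.039, 0.039]), (0.47, [357, 197], [0.607, -0.313, 0.027]), (0.45, [267, 168], [0.696, -0.015, 0.033]), (0.25, [183, 184], [0.642, 0.268, -0.001])]
driver_grip [(0.87, [141, 267], [0.363, 0.381, 0.029])]
driver_tip [(0.53, [143, 268], [0.36, 0.378, 0.015])]
wrench_grip []
wrench_tip [(0.67, [138, 174], [0.643, 0.377, 0.142])]
brush_grip [(0.86, [199, 248], [0.428, 0.2, 0.021])]
brush_tip [(0.95, [200, 250], [0.422, 0.196, 0.022]), (0.49, [268, 167], [0.7, -0.018, 0.034])]
spot_driver_grip [(0.81, [372, 260], [0.404, -0.365, 0.002])]
spot_driver_tip [(0.93, [375, 258], [0.41, -0.375, 0.002]), (0.37, [184, 158], [0.7
[... 623 characters left out ...]
rray([ 1.16801093e+00,  2.86322672e-01,  1.57669680e+00, -7.08778532e-06,
        1.27862897e+00, -1.50008162e-01]), 'dq': array([-4.40689135e-05,  1.42071655e-04,  1.65186652e-03,  4.82912040e-05,
       -5.32445513e-04, -1.35651434e-03]), 'joint_efforts': array([-3.54566428e-04, -4.05975831e+01, -2.92936027e+01, -1.56377992e-04,
        6.97945306e-04, -1.87113130e-06]), 'eef_pos': array([0.16878371, 0.65353636, 0.23131147]), 'tcp_rot': array([ 1.26051381e-01,  9.92023714e-01, -2.77643453e-05, -4.34798634e-06]), 'contact_force': array([-0.10042028, -0.52219771, -0.38203912]), 'wrist_torque': array([ 0.03108944,  0.00537815, -0.01761384]), 'finger_force': 0.0, 'opening': 1.0016035789867548}
```

```bash
python3 - <<'E'
import cv2
a=cv2.imread("pics/top0.png")[110:310,110:410]
cv2.imwrite("pics/top0c.png",cv2.resize(a,(800,533),interpolation=cv2.INTER_CUBIC))
E
```

```text
(no output)
```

View pics/top0c.png

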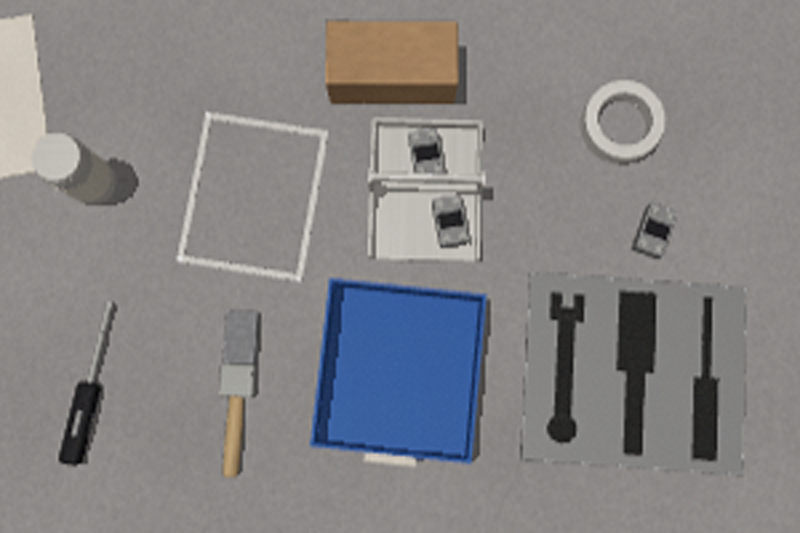

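View pics/scene0.png

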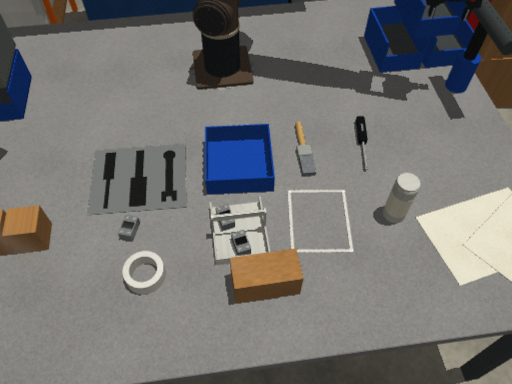

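Top crop: the tray with 2 blocks is at about (427,190), open end toward the robot. The bin is at (400,370), the loose block at (655,229), the driver at (85,390) and the brush at (238,390). The mat is on the right, and no wrench is present. I'll convert these to world positions and write a planner.

```bash
cat >> h.py <<'E'
def down(psi,tilt=0,ax=None):
    """tool down with tool y at world angle psi; then world rotation tilt about horizontal axis ax(angle)"""
    y=np.array([np.cos(psi),np.sin(psi),0]);z=np.array([0,0,-1.]);x=np.cross(y,z)
    Rm=R.from_matrix(np.stack([x,y,z],1))
    if tilt: Rm=R.from_rotvec(tilt*np.array([np.cos(ax),np.sin(ax),0]))*Rm
    return Rm
def plan(wps,start=None,slow=None):
    """wps: list of (tcp,Rot[,extra rows]); prints one row per waypoint and number of repeats"""
    s=ctrl.get_state(); 
    p,r=(np.array(s["eef_pos"]),R.from_quat(s["tcp_rot"])) if start is None else start
    for w in wps:
        d=r.inv().apply(np.array(w[0])-p); v=(r.inv()*w[1]).as_rotvec()
        d=d.round(3);v=v.round(3)
        n=max(np.linalg.norm(d)/.058,np.linalg.norm(v)/.175)
        print((d+0.).tolist()+(v+0.).tolist(),"rows %.1f"%n)
        p,r=p+r.apply(d),r*R.from_rotvec(v)
    return p,r
E
cat > m.py <<'E'
from h import *
p,d,K,C=load("top")
def W(cx,cy,z): return ray(((cx+.5)/800*300-.5+110,(cy+.5)/533*200-.5+110),K,C,z)[:2]
def show(n,pts,z):
    q=np.array([W(*a,z) for a in pts]); print(n,q.mean(0).round(3),[x.round(3).tolist() for x in q],
     "ang",round(np.arctan2(*(q[-1]-q[0])[::-1]),3),"len",round(np.linalg.norm(q[-1]-q[0]),3))
show("driver",[(72,462),(111,302)],.013)
show("brush",[(232,474),(243,312)],.01)
show("s_driver",[(704,459),(708,298)],.003)
show("s_brush",[(633,454),(636,293)],.003)
show("trayrear",[(372,120),(483,123)],.034); show("trayall",[(372,120),(483,123),(481,260),(370,258)],.034)
show("handle",[(370,179),(488,184)],.095)
show("home",[(207,113),(328,130),(300,279),(178,261)],0)
show("home long",[(239,270),(267,122)],0)
show("bin",[(331,280),(488,295),(471,461),(311,444)],.065)
show("block",[(645,253),(665,205)],.03)
P=cloud(d,K,C)
m=(P[...,2]>.08)&(P[...,2]<.1)&(abs(P[...,0]-.65)<.07)&(abs(P[...,1])<.11)
q=P[m];print(m.sum(),q.mean(0).round(3),q.min(0).round(3),q.max(0).round(3), np.polyfit(q[:,1],q[:,0],1).round(3))
plan([([.48,0,.3],down(0)),([.48,0,.25],down(0,-.785,np.pi/2))])
E
python3 m.py
```

```text
driver [0.409 0.379] [[0.312, 0.396], [0.506, 0.362]] ang -0.171 len 0.197
brush [0.4   0.201] [[0.302, 0.203], [0.498, 0.199]] ang -0.019 len 0.196
s_driver [ 0.432 -0.373] [[0.334, -0.369], [0.53, -0.378]] ang -0.048 len 0.196
s_brush [ 0.436 -0.286] [[0.338, -0.283], [0.534, -0.289]] ang -0.031 len 0.197
trayrear [ 0.74  -0.024] [[0.74, 0.046], [0.74, -0.093]] ang -1.575 len 0.139
trayall [ 0.653 -0.024] [[0.74, 0.046], [0.74, -0.093], [0.567, -0.093], [0.566, 0.043]] ang -3.127 len 0.174
handle [ 0.651 -0.026] [[0.652, 0.044], [0.649, -0.096]] ang -1.59 len 0.139
home [0.648 0.195] [[0.753, 0.259], [0.735, 0.103], [0.542, 0.131], [0.561, 0.285]] ang 3.008 len 0.194
home long [0.647 0.195] [[0.551, 0.208], [0.743, 0.182]] ang -0.137 len 0.194
bin [0.431 0.003] [[0.534, 0.088], [0.521, -0.099], [0.328, -0.082], [0.343, 0.104]] ang 3.056 len 0.192
block [ 0.611 -0.307] [[0.581, -0.294], [0.642, -0.32]] ang -0.399 len 0.066
142 [ 0.656 -0.022  0.093] [ 0.649 -0.09   0.08 ] [0.665 0.046 0.1  ] [-0.001  0.656]
[-0.465, -0.555, -0.069, 0.0, 0.0, 1.318] rows 12.5
[0.0, 0.0, 0.05, -0.785, 0.0, 0.0] rows 4.5
```

```bash
cat >> h.py <<'E'
def plan(wps,start=None,step=.058,rot=.17):
    s=ctrl.get_state()
    p,r=(np.array(s["eef_pos"]),R.from_quat(s["tcp_rot"])) if start is None else start
    for w in wps:
        tp=np.array(w[0],float);st=w[2] if len(w)>2 else step
        n=max(np.linalg.norm(tp-p)/st,(r.inv()*w[1]).magnitude()/rot,1)
        k=int(np.ceil(n/5));p0,r0=p,r;rv=(r0.inv()*w[1]).as_rotvec()
        for i in range(1,k+1):
            q=p0+(tp-p0)*i/k;rr=r0*R.from_rotvec(rv*i/k)
            d=r.inv().apply(q-p).round(3)+0.;v=(r.inv()*rr).as_rotvec().round(3)+0.
            print("%s rows %.1f"%((d.tolist()+v.tolist()),n/k))
            p,r=p+r.apply(d),r*R.from_rotvec(v)
        print("--")
    return p,r
E
python3 - <<'E'
from h import *
plan([([.48,0,.3],down(0)),([.48,0,.25],down(0,-.785,np.pi/2))])
E
```

```text
[-0.155, -0.185, -0.023, 0.0, 0.0, 0.439] rows 4.2
[-0.219, -0.102, -0.023, 0.0, 0.0, 0.44] rows 4.2
[-0.241, 0.002, -0.023, 0.0, 0.0, 0.439] rows 4.2
--
[0.0, 0.0, 0.05, -0.785, 0.0, 0.0] rows 4.6
--
```

Call:
carry_out(deltas=[-0.155, -0.185, -0.023, 0, 0, 0.439, -0.155, -0.185, -0.023, 0, 0, 0.439, -0.155, -0.185, -0.023, 0, 0, 0.439, -0.155, -0.185, -0.023, 0, 0, 0.439, -0.155, -0.185, -0.023, 0, 0, 0.439])

```text
time: 1.78
eef_pos: [0.2741, 0.4335, 0.2552]
tcp_rot: [0.341, 0.94, 0.001, 0.001]
contact_force: [-0.2, 0.1, -0.4]
opening: 0.995
finger_force: 0.0
```

Call:
carry_out(deltas=[-0.219, -0.102, -0.023, 0, 0, 0.44, -0.219, -0.102, -0.023, 0, 0, 0.44, -0.219, -0.102, -0.023, 0, 0, 0.44, -0.219, -0.102, -0.023, 0, 0, 0.44, -0.219, -0.102, -0.023, 0, 0, 0.44])

```text
time: 2.4
eef_pos: [0.3779, 0.2155, 0.2781]
tcp_rot: [0.538, 0.843, 0.001, 0.001]
contact_force: [-1.3, 0.9, -0.1]
opening: 0.998
finger_force: 0.0
```

Call:
carry_out(deltas=[-0.241, 0.002, -0.023, 0, 0, 0.439, -0.241, 0.002, -0.023, 0, 0, 0.439, -0.241, 0.002, -0.023, 0, 0, 0.439, -0.241, 0.002, -0.023, 0, 0, 0.439, -0.241, 0.002, -0.023, 0, 0, 0.439])

```text
time: 3.02
eef_pos: [0.4819, -0.0011, 0.3004]
tcp_rot: [0.708, 0.706, 0.0, -0.0]
contact_force: [0.9, 0.9, 0.8]
opening: 1.002
finger_force: 0.0
```

Call:
carry_out(deltas=[0, 0, 0.05, -0.785, 0, 0, 0, 0, 0.05, -0.785, 0, 0, 0, 0, 0.05, -0.785, 0, 0, 0, 0, 0.05, -0.785, 0, 0, 0, 0, 0.05, -0.785, 0, 0])

```text
time: 3.65
eef_pos: [0.478, 0.0032, 0.2469]
tcp_rot: [0.653, 0.654, 0.271, 0.268]
contact_force: [0.5, 1.0, 0.4]
opening: 0.999
finger_force: 0.0
```

```bash
python3 - <<'E'
from h import *
s=ctrl.get_state();print(s["qpos"].round(3),s["eef_pos"].round(3),R.from_quat(s["tcp_rot"]).as_matrix().round(2))
plan([([.653,-.024,.2],down(0))])
E
```

```text
[-0.334 -0.629  2.474  0.439  0.588 -0.613] [0.478 0.003 0.247] [[-0.    0.71  0.71]
 [ 1.   -0.    0.  ]
 [ 0.    0.71 -0.71]]
[-0.028, 0.091, 0.157, 0.783, -0.004, 0.002] rows 4.6
--
```

Call:
carry_out(deltas=[-0.028, 0.091, 0.157, 0.783, -0.004, 0.002, -0.028, 0.091, 0.157, 0.783, -0.004, 0.002, -0.028, 0.091, 0.157, 0.783, -0.004, 0.002, -0.028, 0.091, 0.157, 0.783, -0.004, 0.002, -0.028, 0.091, 0.157, 0.783, -0.004, 0.002])

```text
time: 4.28
eef_pos: [0.6575, -0.0247, 0.2015]
tcp_rot: [0.707, 0.707, -0.002, -0.001]
contact_force: [-0.0, 0.1, 0.7]
opening: 1.0
finger_force: 0.0
```

```bash
python3 - <<'E'
from h import *
p,d,K,C=shot("wrist","w1.png");P=cloud(d,K,C)
m=(P[...,2]>.07)&(P[...,2]<.105)&(abs(P[...,0]-.65)<.07)&(abs(P[...,1]+.024)<.055)
q=P[m];print(m.sum(),np.median(q,0).round(4),q.min(0).round(3),q.max(0).round(3), np.polyfit(q[:,1],q[:,0],1).round(3))
m=(P[...,2]>.03)&(P[...,2]<.04)&(abs(P[...,0]-.65)<.1)&(abs(P[...,1]+.024)<.08)
q=P[m];print(q.min(0).round(3),q.max(0).round(3))
s=ctrl.get_state();print(s["qpos"].round(3),s["eef_pos"].round(3))
E
```

```text
778 [ 0.6566 -0.0183  0.0944] [ 0.653 -0.079  0.092] [0.66  0.031 0.096] [0.006 0.657]
[ 0.571 -0.091  0.03 ] [0.744 0.047 0.04 ]
[-0.191  0.275  1.645 -0.002  1.224 -0.19 ] [ 0.658 -0.025  0.202]
```

View pics/w1.png

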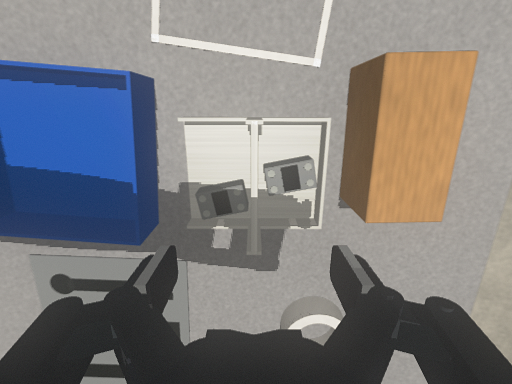

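The wrist view shows the handle strap at column 253 and the two blocks at (222,200) and (290,175). The depth gives handle x 0.657, tray y about -0.022 and strap top 0.095, as expected.

```bash
python3 - <<'E'
from h import *
a=plan([([.657,-.022,.066],down(0),.04)])
a=plan([([.657,-.022,.25],down(0),.04),([.515,.003,.25],down(0),.04),([.515,.003,.21],down(0,-.5,np.pi/2),.04,),([.515,.003,.20],down(0,-.8,np.pi/2))],a)
E
```

```text
[0.003, 0.0, 0.136, -0.003, 0.002, 0.0] rows 3.4
--
[0.0, 0.0, -0.184, 0.0, 0.0, 0.0] rows 4.6
--
[0.025, -0.142, 0.0, 0.0, 0.0, 0.0] rows 3.6
--
[0.0, 0.0, 0.04, -0.5, 0.0, 0.0] rows 2.9
--
[0.0, -0.005, 0.009, -0.3, 0.0, 0.0] rows 1.8
--
```

Call:
carry_out(deltas=[0.001, 0, 0.05, 0, 0, 0, 0.003, 0, 0.1, -0.003, 0.002, 0, 0.003, 0, 0.136, -0.003, 0.002, 0, 0.003, 0, 0.136, -0.003, 0.002, 0])

```text
time: 4.82
eef_pos: [0.6525, -0.0223, 0.0634]
tcp_rot: [0.708, 0.707, -0.001, -0.002]
contact_force: [-0.1, 0.1, 0.4]
opening: 1.002
finger_force: 0.0
```

Call:
carry_out(deltas=[0, 0, 0, 0, 0, 0, 0, 0, 0, 0, 0, 0, 0, 0, 0, 0, 0, 0, 0, 0, 0, 0, 0, 0, 0, 0, 0, 0, 0, 0], grip=0, grip_force=100)

```text
time: 5.45
eef_pos: [0.6569, -0.0255, 0.0688]
tcp_rot: [0.708, 0.706, 0.002, 0.003]
contact_force: [-0.1, 0.8, 2.7]
opening: 0.059
finger_force: 98.1
```

```bash
python3 - <<'E'
from h import *
s=ctrl.get_state();print(s["eef_pos"].round(4),s["opening"],s["finger_force"],s["contact_force"])
E
```

```text
[ 0.6569 -0.0255  0.0688] 0.05862244824089104 98.11296701431274 [-0.08082528  0.8473183   2.70351921]
```

Call:
carry_out(deltas=[0, 0, -0.02, 0, 0, 0, 0, 0, -0.06, 0, 0, 0, 0, 0, -0.11, 0, 0, 0, 0, 0, -0.15, 0, 0, 0, 0, 0, -0.184, 0, 0, 0])

```text
time: 6.08
eef_pos: [0.6544, -0.025, 0.2532]
tcp_rot: [0.708, 0.706, 0.001, 0.002]
contact_force: [0.4, 0.4, -5.1]
opening: 0.06
finger_force: 98.0
```

Call:
carry_out(deltas=[0.003, -0.02, 0, 0, 0, 0, 0.01, -0.06, 0, 0, 0, 0, 0.018, -0.1, 0, 0, 0, 0, 0.023, -0.13, 0, 0, 0, 0, 0.025, -0.142, 0, 0, 0, 0])

```text
time: 6.7
eef_pos: [0.5111, 0.0009, 0.2503]
tcp_rot: [0.708, 0.706, 0.001, 0.001]
contact_force: [0.8, -0.6, -3.6]
opening: 0.06
finger_force: 98.1
```

Call:
carry_out(deltas=[0, 0, 0.008, -0.1, 0, 0, 0, 0, 0.016, -0.2, 0, 0, 0, 0, 0.024, -0.3, 0, 0, 0, 0, 0.032, -0.4, 0, 0, 0, 0, 0.04, -0.5, 0, 0])

```text
time: 7.32
eef_pos: [0.5129, 0.0003, 0.2103]
tcp_rot: [0.686, 0.684, 0.176, 0.177]
contact_force: [0.3, 0.0, -4.6]
opening: 0.063
finger_force: 98.3
```

Call:
carry_out(deltas=[0, -0.002, 0.003, -0.1, 0, 0, 0, -0.004, 0.006, -0.2, 0, 0, 0, -0.005, 0.009, -0.3, 0, 0, 0, -0.005, 0.009, -0.3, 0, 0, 0, -0.005, 0.009, -0.3, 0, 0])

```text
time: 7.95
eef_pos: [0.514, 0.0001, 0.2016]
tcp_rot: [0.651, 0.65, 0.276, 0.278]
contact_force: [1.1, -0.7, -3.1]
opening: 0.061
finger_force: 98.5
```

```bash
python3 - <<'E'
from h import *
shot("scene","s1.png");p,d,K,C=shot("top")
s=ctrl.get_state();print(s["time"],s["eef_pos"].round(4),s["opening"],s["contact_force"],s["qpos"])
a=cv2.imread("pics/s1.png")[100:290,80:360];b=p[200:330,190:330,::-1]
cv2.imwrite("pics/s1c.png",np.hstack([cv2.resize(a,(442,300)),cv2.resize(b,(323,300))]))
E
```

```text
8.05 [0.5145 0.     0.2022] 0.05983495317152053 [ 1.27601694  0.11850606 -3.40310989] [-0.30390502 -0.43841445  2.45734694  0.57985442  0.3991089  -0.75571523]
```

View pics/s1c.png

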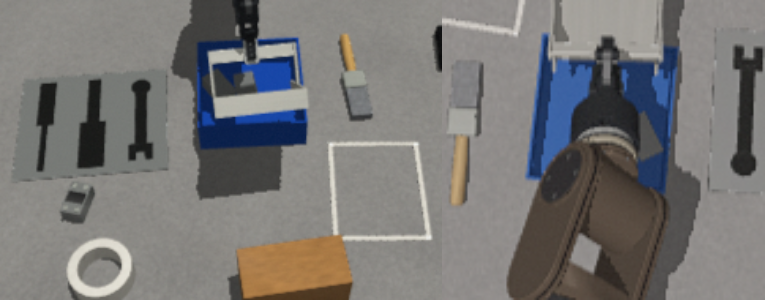

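The tray is tipped over the bin. The scene picture shows only its wall at (262,95) above the bin, so I'll hold a moment, level it and go to the taped rectangle.

```bash
python3 - <<'E'
from h import *
D=down(-.137)
a=plan([([.515,.003,.25],down(0)),([.651,.193,.2],D,.05),([.651,.193,.09],D,.04),([.651,.193,.069],D)])
E
```

```text
[0.003, 0.035, -0.033, 0.806, 0.003, -0.002] rows 4.7
--
[0.19, 0.136, 0.05, 0.0, 0.0, 0.137] rows 4.8
--
[0.0, 0.0, 0.11, 0.0, 0.0, 0.0] rows 2.8
--
[0.0, 0.0, 0.021, 0.0, 0.0, 0.0] rows 1.0
--
```

Call:
carry_out(deltas=[0, 0, 0, 0, 0, 0, 0, 0, 0, 0, 0, 0, 0, 0, 0, 0, 0, 0])

```text
time: 8.43
eef_pos: [0.5135, 0.0003, 0.2007]
tcp_rot: [0.651, 0.65, 0.276, 0.278]
contact_force: [0.1, -0.7, -2.4]
opening: 0.06
finger_force: 98.5
```

Call:
carry_out(deltas=[0.003, 0.035, -0.033, 0.806, 0.003, -0.002, 0.003, 0.035, -0.033, 0.806, 0.003, -0.002, 0.003, 0.035, -0.033, 0.806, 0.003, -0.002, 0.003, 0.035, -0.033, 0.806, 0.003, -0.002, 0.003, 0.035, -0.033, 0.806, 0.003, -0.002])

```text
time: 9.05
eef_pos: [0.5158, 0.0033, 0.2495]
tcp_rot: [0.707, 0.707, -0.0, -0.001]
contact_force: [-0.6, -0.5, -3.4]
opening: 0.064
finger_force: 98.4
```

Call:
carry_out(deltas=[0.19, 0.136, 0.05, 0, 0, 0.137, 0.19, 0.136, 0.05, 0, 0, 0.137, 0.19, 0.136, 0.05, 0, 0, 0.137, 0.19, 0.136, 0.05, 0, 0, 0.137, 0.19, 0.136, 0.05, 0, 0, 0.137])

```text
time: 9.68
eef_pos: [0.6508, 0.1964, 0.1957]
tcp_rot: [0.753, 0.658, -0.0, -0.002]
contact_force: [-0.7, -0.7, -4.0]
opening: 0.055
finger_force: 98.4
```

```bash
python3 - <<'E'
from h import *
p,d,K,C=shot("top","t2.png");s=ctrl.get_state();print(s["time"],s["eef_pos"].round(4),s["opening"],s["contact_force"])
a=p[110:310,110:410,::-1]
cv2.imwrite("pics/t2c.png",cv2.resize(a,(800,533),interpolation=cv2.INTER_CUBIC))
D=down(-.137)
plan([([.651,.193,.09],D,.04),([.651,.193,.07],D)])
E
```

```text
9.725 [0.6503 0.1948 0.1967] 0.06110792908053845 [-0.40950745 -0.41999522 -3.6654977 ]
[-0.002, 0.001, 0.107, -0.003, -0.001, 0.002] rows 2.7
--
[0.0, 0.0, 0.02, 0.0, 0.0, 0.0] rows 1.0
--
```

View pics/t2c.png

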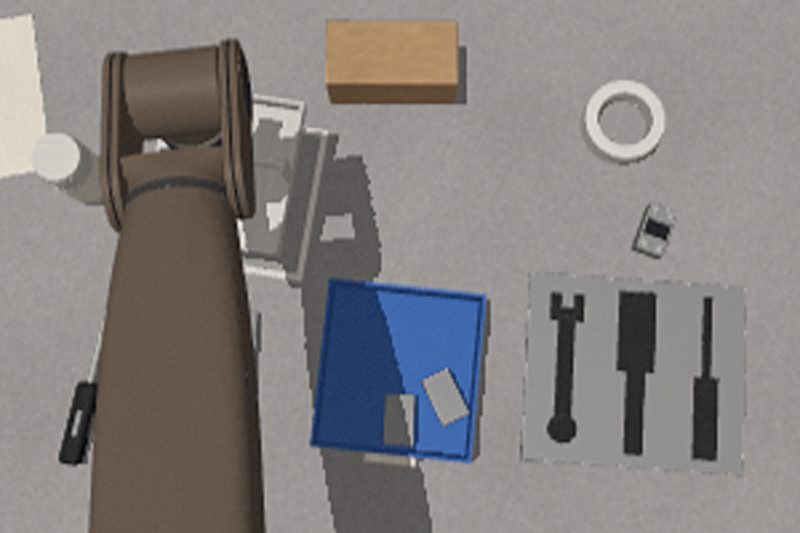

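Both blocks are in the bin, at (400,418) and (445,397). Next I'll set the tray down, release it and look at the brush.

Call:
carry_out(deltas=[0, 0, 0.04, 0, 0, 0, -0.002, 0.001, 0.08, -0.003, -0.001, 0.002, -0.002, 0.001, 0.107, -0.003, -0.001, 0.002, -0.002, 0.001, 0.118, -0.003, -0.001, 0.002, -0.002, 0.001, 0.126, -0.003, -0.001, 0.002])

```text
time: 10.35
eef_pos: [0.6513, 0.1909, 0.0736]
tcp_rot: [0.755, 0.656, 0.001, 0.001]
contact_force: [0.1, 0.1, -3.0]
opening: 0.055
finger_force: 98.4
```

Call:
carry_out(deltas=[0, 0, 0.001, 0, 0, 0, 0, 0, 0.001, 0, 0, 0, 0, 0, 0.001, 0, 0, 0])

```text
time: 10.72
eef_pos: [0.6512, 0.1915, 0.0729]
tcp_rot: [0.755, 0.656, 0.001, 0.001]
contact_force: [-0.2, 0.7, -3.6]
opening: 0.058
finger_force: 98.4
```

Call:
carry_out(deltas=[0, 0, 0, 0, 0, 0, 0, 0, 0, 0, 0, 0, 0, 0, 0, 0, 0, 0], grip=50)

```text
time: 11.1
eef_pos: [0.651, 0.1915, 0.0725]
tcp_rot: [0.755, 0.656, 0.001, 0.001]
contact_force: [0.3, -0.3, 0.3]
opening: 0.504
finger_force: 0.0
```

Call:
carry_out(deltas=[0, 0, -0.03, 0, 0, 0, 0, 0, -0.08, 0, 0, 0, 0, 0, -0.13, 0, 0, 0, 0, 0, -0.18, 0, 0, 0, 0, 0, -0.18, 0, 0, 0])

```text
time: 11.72
eef_pos: [0.653, 0.1919, 0.2594]
tcp_rot: [0.755, 0.656, 0.006, 0.004]
contact_force: [0.7, 0.2, 0.7]
opening: 0.5
finger_force: 0.0
```

```bash
python3 - <<'E'
from h import *
s=ctrl.get_state();print(s["time"],s["eef_pos"].round(4),s["opening"],s["qpos"].round(2))
plan([([.43,.2,.22],down(np.pi/2-.019))]);plan([([.43,.2,.22],down(-np.pi/2-.019))])
E
```

```text
11.725 [0.653  0.1919 0.2594] 0.5003016924183018 [ 0.14  0.27  1.54 -0.    1.31  0.28]
[-0.012, -0.111, 0.018, 0.007, 0.005, -0.845] rows 5.0
[0.076, -0.082, 0.019, 0.007, 0.004, -0.846] rows 5.0
--
[-0.012, -0.111, 0.018, 0.005, -0.006, 0.725] rows 4.3
[-0.082, -0.076, 0.019, 0.004, -0.006, 0.726] rows 4.3
--
```

Call:
carry_out(deltas=[-0.012, -0.111, 0.018, 0.007, 0.005, -0.845, -0.012, -0.111, 0.018, 0.007, 0.005, -0.845, -0.012, -0.111, 0.018, 0.007, 0.005, -0.845, -0.012, -0.111, 0.018, 0.007, 0.005, -0.845, -0.012, -0.111, 0.018, 0.007, 0.005, -0.845])

```text
time: 12.35
eef_pos: [0.5378, 0.1949, 0.2323]
tcp_rot: [0.417, 0.909, -0.001, -0.004]
contact_force: [0.4, -0.5, -0.1]
opening: 0.506
finger_force: 0.0
```

Call:
carry_out(deltas=[0.06, -0.07, 0.019, 0.007, 0.004, -0.846, 0.06, -0.07, 0.019, 0.007, 0.004, -0.846, 0.06, -0.07, 0.019, 0.007, 0.004, -0.846, 0.06, -0.07, 0.019, 0.007, 0.004, -0.846, 0.06, -0.07, 0.019, 0.007, 0.004, -0.846])

```text
time: 12.98
eef_pos: [0.4456, 0.1952, 0.214]
tcp_rot: [0.008, 1.0, -0.001, -0.007]
contact_force: [0.1, -1.0, -0.2]
opening: 0.5
finger_force: 0.0
```

```bash
python3 - <<'E'
from h import *
p,d,K,C=shot("wrist","w2.png");P=cloud(d,K,C)
s=ctrl.get_state();print(s["eef_pos"].round(4),s["qpos"].round(2))
for q in("brush_grip","brush_tip","brush","driver_grip"): print(q,[(round(f["score"],2),np.round(f["uv"]),ray(f["uv"],K,C,.01).round(3)) for f in ctrl.find_in("wrist",q)])
g=(P[...,2]>.007)&(P[...,2]<.035)&(P[...,0]>.25)&(P[...,0]<.52)&(abs(P[...,1]-.2)<.06);q=P[g][:,:2]
if len(q):
    print(q.min(0).round(3),q.max(0).round(3))
    for a in np.arange(.28,.52,.02):
        t=q[abs(q[:,0]-a)<.005]
        if len(t): print(a.round(2),t[:,1].min().round(3),t[:,1].max().round(3))
E
```

```text
[0.4456 0.1952 0.214 ] [ 0.2  -0.11  2.04  0.    1.23 -1.35]
brush_grip [(0.93, array([259., 153.]), array([0.416, 0.203, 0.01 ]))]
brush_tip [(0.74, array([259., 150.]), array([0.412, 0.202, 0.01 ])), (0.29, array([142., 365.]), array([ 0.774, -0.   ,  0.01 ]))]Traceback (most recent call last):
  File "<stdin>", line 4, in <module>
ValueError: it knows: bin_in, block, brush_grip, brush_tip, can, carton, driver_grip, driver_tip, spot_brush_grip, spot_brush_tip, spot_driver_grip, spot_driver_tip, spot_wrench_grip, spot_wrench_tip, tape, tray,
```

View pics/w2.png

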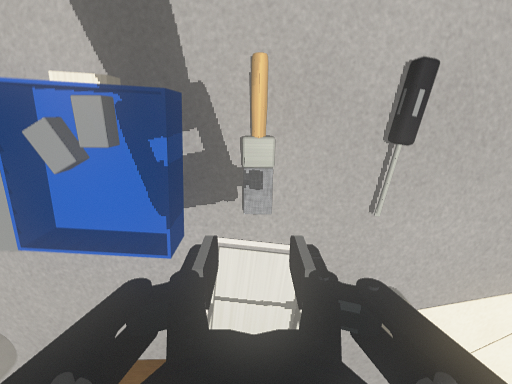

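The wrist view shows the brush from butt (260,53) to bristle end (258,214), and the driver from butt (426,59) to tip (376,214). Both bin blocks are in view too.

```bash
python3 - <<'E'
from h import *
p,d,K,C=load("wrist")
for n,a,b,z in(("brush",(260,53),(258,214),.012),("driver",(426,60),(376,214),.013)):
    A,B=ray(a,K,C,z)[:2],ray(b,K,C,z)[:2];u=(B-A)/np.linalg.norm(B-A)
    print(n,A.round(3),B.round(3),"len",np.linalg.norm(B-A).round(3),"ang",np.arctan2(u[1],u[0]).round(3),"grip",(A+.06*u).round(3),(A+.08*u).round(3),(B-.14*u).round(3))
E
```

```text
brush [0.3   0.205] [0.5 0.2] len 0.201 ang -0.023 grip [0.36  0.204] [0.38  0.203] [0.361 0.204]
driver [0.311 0.399] [0.503 0.364] len 0.195 ang -0.182 grip [0.37  0.388] [0.389 0.384] [0.365 0.389]
```

```bash
python3 - <<'E'
from h import *
D=down(1.548);E=down(1.531)
a=plan([([.378,.203,.05],D),([.378,.203,.004],D)])
print("grip")
a=plan([([.42,.203,.15],D),([.52,.0,.18],D),([.45,-.285,.15],E),([.414,-.285,.05],E),([.414,-.285,.009],E)],a)
E
```

```text
[0.066, 0.007, 0.165, -0.003, -0.014, 0.002] rows 3.1
--
[0.0, 0.0, 0.046, 0.0, 0.0, 0.0] rows 1.0
--
grip
[-0.042, 0.001, -0.146, 0.0, 0.0, 0.0] rows 2.6
--
[-0.105, -0.201, -0.03, 0.0, 0.0, 0.0] rows 3.9
--
[0.032, -0.143, 0.015, 0.0, 0.0, 0.009] rows 2.5
[0.03, -0.144, 0.015, 0.0, 0.0, 0.008] rows 2.5
--
[0.036, -0.001, 0.1, 0.0, 0.0, 0.0] rows 1.8
--
[0.0, 0.0, 0.041, 0.0, 0.0, 0.0] rows 1.0
--
```

Call:
carry_out(deltas=[0.066, 0.007, 0.165, -0.003, -0.014, 0.002, 0.066, 0.007, 0.165, -0.003, -0.014, 0.002, 0.066, 0.007, 0.165, -0.003, -0.014, 0.002, 0.066, 0.007, 0.165, -0.003, -0.014, 0.002])

```text
time: 13.62
eef_pos: [0.3733, 0.2021, 0.0468]
tcp_rot: [0.011, 1.0, -0.001, -0.005]
contact_force: [0.3, -1.8, 0.3]
opening: 0.5
finger_force: 0.0
```

Call:
carry_out(deltas=[0, 0, 0.023, 0, 0, 0, 0, 0, 0.046, 0, 0, 0, 0, 0, 0.046, 0, 0, 0])

```text
time: 14.0
eef_pos: [0.3799, 0.2033, 0.0058]
tcp_rot: [0.011, 1.0, 0.0, 0.001]
contact_force: [-0.1, 0.1, -0.2]
opening: 0.502
finger_force: 0.0
```

Call:
carry_out(deltas=[0, 0, 0, 0, 0, 0, 0, 0, 0, 0, 0, 0, 0, 0, 0, 0, 0, 0, 0, 0, 0, 0, 0, 0], grip=0, grip_force=50)

```text
time: 14.5
eef_pos: [0.3807, 0.2037, 0.0071]
tcp_rot: [0.011, 1.0, 0.001, 0.003]
contact_force: [-1.7, -0.8, 6.8]
opening: 0.203
finger_force: 49.0
```

Call:
carry_out(deltas=[-0.005, 0, -0.03, 0, 0, 0, -0.042, 0.001, -0.146, 0, 0, 0, -0.042, 0.001, -0.146, 0, 0, 0, -0.042, 0.001, -0.146, 0, 0, 0])

```text
time: 15.0
eef_pos: [0.4253, 0.2042, 0.158]
tcp_rot: [0.011, 1.0, 0.002, 0.008]
contact_force: [-0.2, -0.9, -0.8]
opening: 0.2
finger_force: 49.0
```

Call:
carry_out(deltas=[-0.105, -0.201, -0.03, 0, 0, 0, -0.105, -0.201, -0.03, 0, 0, 0, -0.105, -0.201, -0.03, 0, 0, 0, -0.105, -0.201, -0.03, 0, 0, 0, -0.105, -0.201, -0.03, 0, 0, 0])

```text
time: 15.62
eef_pos: [0.5214, -0.0022, 0.1807]
tcp_rot: [0.013, 1.0, 0.0, 0.001]
contact_force: [-0.4, 0.8, -1.0]
opening: 0.199
finger_force: 49.1
```

Call:
carry_out(deltas=[0.062, -0.287, 0.03, 0, 0, 0.017, 0.062, -0.287, 0.03, 0, 0, 0.017, 0.062, -0.287, 0.03, 0, 0, 0.017, 0.062, -0.287, 0.03, 0, 0, 0.017, 0.062, -0.287, 0.03, 0, 0, 0.017])

```text
time: 16.25
eef_pos: [0.4516, -0.2858, 0.1494]
tcp_rot: [0.019, 1.0, 0.001, 0.0]
contact_force: [0.6, -0.6, -0.1]
opening: 0.198
finger_force: 49.3
```

```bash
python3 - <<'E'
from h import *
p,d,K,C=shot("wrist","w3.png")
s=ctrl.get_state();print(s["time"],s["eef_pos"].round(4),s["opening"],s["qpos"].round(2))
plan([([.414,-.285,.05],down(1.531)),([.414,-.285,.009],down(1.531))])
E
```

```text
16.3 [ 0.4506 -0.29    0.1491] 0.2002938512084994 [-0.76  0.06  1.99 -0.    1.09 -2.29]
[0.037, 0.004, 0.099, -0.001, -0.001, -0.001] rows 1.8
--
[0.0, 0.0, 0.041, 0.0, 0.0, 0.0] rows 1.0
--
```

View pics/w3.png

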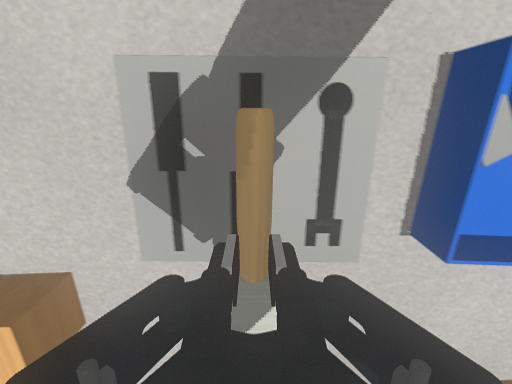

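The brush is held above its silhouette, whose butt is at (251,73). The driver silhouette runs from (164,72) to (180,250).

```bash
python3 - <<'E'
from h import *
p,d,K,C=load("wrist")
for a in((251,73),(164,72),(180,250),(116,56),(387,58),(141,261),(360,262)): print(a,ray(a,K,C,.003)[:2].round(3))
E
```

```text
(251, 73) [ 0.337 -0.283]
(164, 72) [ 0.333 -0.369]
(180, 250) [ 0.531 -0.378]
(116, 56) [ 0.317 -0.414]
(387, 58) [ 0.329 -0.15 ]
(141, 261) [ 0.544 -0.428]
(360, 262) [ 0.557 -0.157]
```

Call:
carry_out(deltas=[0.018, 0.002, 0.05, 0, 0, 0, 0.037, 0.002, 0.099, 0, 0, 0, 0.037, 0.002, 0.099, 0, 0, 0])

```text
time: 16.68
eef_pos: [0.4122, -0.2772, 0.0468]
tcp_rot: [0.019, 1.0, 0.005, -0.004]
contact_force: [-0.8, 0.2, -1.6]
opening: 0.198
finger_force: 49.2
```

Call:
carry_out(deltas=[0, 0, 0.02, 0, 0, 0, 0, 0, 0.035, 0, 0, 0, 0, 0, 0.042, 0, 0, 0, 0, 0, 0.042, 0, 0, 0])

```text
time: 17.18
eef_pos: [0.4172, -0.2824, 0.0104]
tcp_rot: [0.019, 1.0, -0.0, 0.001]
contact_force: [0.0, -0.1, -0.3]
opening: 0.197
finger_force: 49.4
```

Call:
carry_out(deltas=[0, 0, 0, 0, 0, 0, 0, 0, 0, 0, 0, 0, 0, 0, 0, 0, 0, 0], grip=50)

```text
time: 17.55
eef_pos: [0.4164, -0.2822, 0.0099]
tcp_rot: [0.019, 1.0, 0.0, 0.001]
contact_force: [0.5, 0.2, -0.4]
opening: 0.499
finger_force: 0.0
```

Call:
carry_out(deltas=[0, 0, -0.05, 0, 0, 0, 0, 0, -0.1, 0, 0, 0, -0.05, 0, -0.15, 0, 0, 0, -0.1, 0, -0.19, 0, 0, 0, -0.1, 0, -0.19, 0, 0, 0], grip=85)

```text
time: 18.18
eef_pos: [0.5194, -0.2873, 0.2043]
tcp_rot: [0.018, 1.0, -0.002, 0.004]
contact_force: [-0.3, -0.1, 0.1]
opening: 0.849
finger_force: 0.0
```

```bash
python3 - <<'E'
from h import *
p,d,K,C=shot("wrist","w4.png")
s=ctrl.get_state();print(s["time"],s["eef_pos"].round(4),s["opening"],s["qpos"].round(2))
D=down(1.17)
a=plan([([.64,-.307,.2],D)])
E
```

```text
18.225 [ 0.5183 -0.2867  0.2025] 0.8461354533168282 [-0.68  0.13  1.82  0.    1.19 -2.21]
[-0.122, -0.016, 0.003, -0.001, 0.006, 0.364] rows 2.1
--
```

View pics/w4.png

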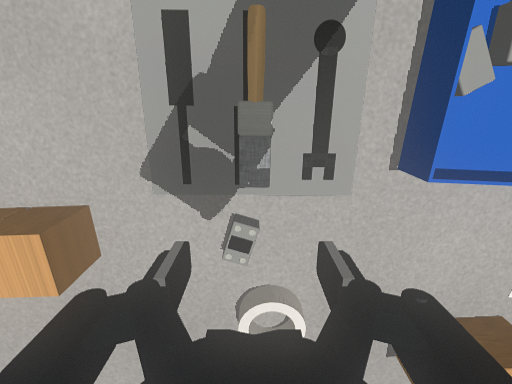

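The brush lies on its silhouette, only a few pixels (under 10 mm) off. The loose block is at (241,240), with its long axis running from (246,220) to (236,260).

```bash
python3 - <<'E'
from h import *
p,d,K,C=load("wrist")
c=ray((241,240),K,C,.03)[:2];a,b=ray((246,222),K,C,.03),ray((236,258),K,C,.03);th=np.arctan2(*(b-a)[:2][::-1]);print(c.round(3),th)
for x in((246,188),(257,7)): print(ray(x,K,C,.015).round(3))
P=cloud(d,K,C);g=(P[...,2]>.02)&(P[...,2]<.04)&(np.hypot(P[...,0]-c[0],P[...,1]-c[1])<.05);q=P[g];print(g.sum(),np.median(q,0).round(3))
r=cv2.minAreaRect((q[:,:2]*1000).astype(np.float32));print(r)
E
```

```text
[ 0.604 -0.307] -0.29495944563552784
[ 0.537 -0.298  0.015]
[ 0.337 -0.277  0.015]
1130 [ 0.607 -0.309  0.029]
((610.8287963867188, -309.4682922363281), (35.96253967285156, 60.867244720458984), 70.34567260742188)
```

```bash
python3 - <<'E'
from h import *
D=down(1.227);E=down(1.5)
a=plan([([.609,-.309,.06],D),([.609,-.309,.006],D)])
print("grip")
a=plan([([.609,-.309,.17],D),([.475,.01,.17],E),([.475,.01,.055],E)],a)
print("open");print(a[0])
G=down(1.389)
a=plan([([.475,.01,.2],E),([.475,.37,.2],G)],a)
E
```

```text
[-0.091, -0.019, 0.143, -0.001, 0.006, 0.307] rows 2.9
--
[0.0, 0.0, 0.054, 0.0, 0.0, 0.0] rows 1.0
--
grip
[0.0, 0.0, -0.164, 0.0, 0.0, 0.0] rows 2.8
--
[0.117, 0.128, 0.0, 0.0, 0.0, -0.136] rows 3.0
[0.099, 0.142, 0.0, 0.0, 0.0, -0.137] rows 3.0
--
[0.0, 0.0, 0.115, 0.0, 0.0, 0.0] rows 2.0
--
open
[0.47470653 0.00997167 0.05499254]
[0.0, 0.0, -0.145, 0.0, 0.0, 0.0] rows 2.5
--
[0.013, 0.18, 0.0, 0.0, 0.0, 0.056] rows 3.1
[0.022, 0.178, 0.0, 0.0, 0.0, 0.055] rows 3.1
--
```

Call:
carry_out(deltas=[-0.091, -0.019, 0.143, -0.001, 0.006, 0.307, -0.091, -0.019, 0.143, -0.001, 0.006, 0.307, -0.091, -0.019, 0.143, -0.001, 0.006, 0.307, -0.091, -0.019, 0.143, -0.001, 0.006, 0.307])

```text
time: 18.73
eef_pos: [0.602, -0.3058, 0.0491]
tcp_rot: [0.172, 0.985, 0.004, -0.009]
contact_force: [0.2, -0.0, -0.2]
opening: 0.85
finger_force: 0.0
```

Call:
carry_out(deltas=[0, 0, 0.027, 0, 0, 0, 0, 0, 0.054, 0, 0, 0, 0, 0, 0.054, 0, 0, 0])

```text
time: 19.1
eef_pos: [0.6033, -0.3071, 0.0014]
tcp_rot: [0.172, 0.985, 0.002, -0.005]
contact_force: [-0.0, -0.8, -0.5]
opening: 0.853
finger_force: 0.0
```

Call:
carry_out(deltas=[0, 0, 0, 0, 0, 0, 0, 0, 0, 0, 0, 0, 0, 0, 0, 0, 0, 0, 0, 0, 0, 0, 0, 0], grip=0, grip_force=50)

```text
time: 19.6
eef_pos: [0.6074, -0.3092, 0.0055]
tcp_rot: [0.172, 0.985, 0.0, -0.001]
contact_force: [-2.3, 0.2, 8.0]
opening: 0.414
finger_force: 52.4
```

Call:
carry_out(deltas=[0, 0, -0.04, 0, 0, 0, 0, 0, -0.1, 0, 0, 0, 0, 0, -0.164, 0, 0, 0, 0, 0, -0.164, 0, 0, 0])

```text
time: 20.1
eef_pos: [0.6102, -0.3109, 0.1755]
tcp_rot: [0.172, 0.985, -0.002, 0.004]
contact_force: [0.4, 0.5, -1.1]
opening: 0.415
finger_force: 51.6
```

Call:
carry_out(deltas=[0.117, 0.128, 0, 0, 0, -0.136, 0.117, 0.128, 0, 0, 0, -0.136, 0.117, 0.128, 0, 0, 0, -0.136, 0.117, 0.128, 0, 0, 0, -0.136])

```text
time: 20.6
eef_pos: [0.5378, -0.1453, 0.1658]
tcp_rot: [0.103, 0.995, 0.002, -0.004]
contact_force: [-0.7, -0.9, -0.9]
opening: 0.412
finger_force: 51.6
```

Call:
carry_out(deltas=[0.099, 0.142, 0, 0, 0, -0.137, 0.099, 0.142, 0, 0, 0, -0.137, 0.099, 0.142, 0, 0, 0, -0.137, 0.099, 0.142, 0, 0, 0, -0.137])

```text
time: 21.1
eef_pos: [0.4714, 0.0126, 0.1675]
tcp_rot: [0.034, 0.999, 0.001, -0.003]
contact_force: [-0.1, -0.3, -0.8]
opening: 0.41
finger_force: 51.6
```

```bash
python3 - <<'E'
from h import *
s=ctrl.get_state();print(s["time"],s["eef_pos"].round(4),s["opening"],s["finger_force"])
E
```

```text
21.1 [0.4714 0.0126 0.1675] 0.4096822786891658 51.5944629907608
```

Call:
carry_out(deltas=[0, 0, 0.05, 0, 0, 0, 0, 0, 0.1, 0, 0, 0, 0, 0, 0.115, 0, 0, 0, 0, 0, 0.115, 0, 0, 0])

```text
time: 21.6
eef_pos: [0.4722, 0.0104, 0.0527]
tcp_rot: [0.037, 0.999, 0.001, -0.003]
contact_force: [0.9, -0.7, 0.1]
opening: 0.41
finger_force: 51.6
```

Call:
carry_out(deltas=[0, 0, 0, 0, 0, 0, 0, 0, 0, 0, 0, 0, 0, 0, 0, 0, 0, 0], grip=65)

```text
time: 21.98
eef_pos: [0.4731, 0.011, 0.0547]
tcp_rot: [0.036, 0.999, 0.001, -0.001]
contact_force: [-0.6, -0.5, -0.9]
opening: 0.651
finger_force: 0.0
```

Call:
carry_out(deltas=[0, 0, -0.05, 0, 0, 0, 0, 0, -0.1, 0, 0, 0, 0, 0, -0.145, 0, 0, 0, 0, 0, -0.145, 0, 0, 0])

```text
time: 22.48
eef_pos: [0.4756, 0.0103, 0.2039]
tcp_rot: [0.036, 0.999, 0.0, 0.003]
contact_force: [0.2, -0.1, -0.5]
opening: 0.649
finger_force: 0.0
```

Call:
carry_out(deltas=[0.013, 0.18, 0, 0, 0, 0.056, 0.013, 0.18, 0, 0, 0, 0.056, 0.013, 0.18, 0, 0, 0, 0.056, 0.013, 0.18, 0, 0, 0, 0.056])

```text
time: 22.98
eef_pos: [0.4714, 0.1942, 0.1978]
tcp_rot: [0.061, 0.998, 0.001, -0.003]
contact_force: [0.3, 0.1, -0.8]
opening: 0.649
finger_force: 0.0
```

Call:
carry_out(deltas=[0.022, 0.178, 0, 0, 0, 0.055, 0.022, 0.178, 0, 0, 0, 0.055, 0.022, 0.178, 0, 0, 0, 0.055, 0.022, 0.178, 0, 0, 0, 0.055, 0.022, 0.178, 0, 0, 0, 0.055])

```text
time: 23.6
eef_pos: [0.4735, 0.3694, 0.1983]
tcp_rot: [0.092, 0.996, 0.0, -0.003]
contact_force: [0.9, -0.2, 1.5]
opening: 0.65
finger_force: 0.0
```

```bash
python3 - <<'E'
from h import *
p,d,K,C=shot("wrist","w5.png")
s=ctrl.get_state();print(s["time"],s["eef_pos"].round(4),s["opening"],s["qpos"].round(2))
E
```

```text
23.65 [0.4737 0.369  0.1986] 0.6517750283447132 [ 0.49  0.15  1.79  0.    1.2  -0.9 ]
```

View pics/w5.png

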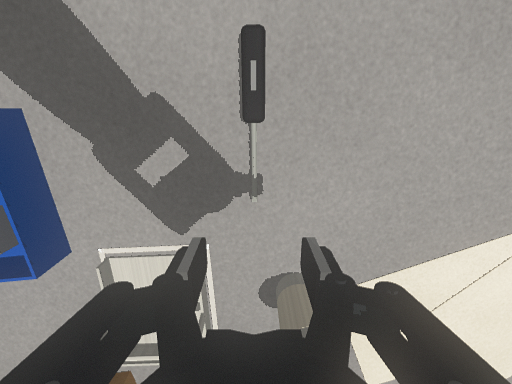

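The driver runs from butt (253,26) to tip (254,199), unmoved.

```bash
python3 - <<'E'
from h import *
p,d,K,C=load("wrist")
A,B=ray((253,26),K,C,.013)[:2],ray((254,199),K,C,.013)[:2];u=(B-A)/np.linalg.norm(B-A);g=(A+.06*u+B-.14*u)/2;th=np.arctan2(u[1],u[0])
print(A.round(3),B.round(3),np.linalg.norm(B-A),g.round(3),th)
D=down(np.pi/2+th);E=down(np.pi/2-.045);g=g.round(3)
a=plan([([*g,.06],D),([*g,.005],D)])
print("grip")
a=plan([([.43,.36,.18],D),([.52,.1,.18],D),([.52,-.2,.18],E),([.42,-.372,.15],E),([.393,-.372,.05],E),([.393,-.372,.010],E)],a)
E
```

```text
[0.309 0.4  ] [0.502 0.365] 0.19616301746554504 [0.366 0.389] -0.17810557519589704
[0.109, 0.0, 0.139, 0.001, -0.005, -0.006] rows 3.0
--
[0.0, 0.0, 0.055, 0.0, 0.0, 0.0] rows 1.0
--
grip
[-0.068, -0.017, -0.175, 0.0, 0.0, 0.0] rows 3.3
--
[-0.135, -0.24, 0.0, 0.0, 0.0, 0.0] rows 4.8
--
[-0.027, -0.148, 0.0, 0.0, 0.0, -0.067] rows 2.6
[-0.016, -0.149, 0.0, 0.0, -0.001, -0.066] rows 2.6
--
[0.092, -0.176, 0.03, 0.0, 0.0, 0.0] rows 3.5
--
[0.027, -0.001, 0.1, 0.0, 0.0, 0.0] rows 1.8
--
[0.0, 0.0, 0.04, 0.0, 0.0, 0.0] rows 1.0
--
```

Call:
carry_out(deltas=[0.109, 0, 0.139, 0.001, -0.005, -0.006, 0.109, 0, 0.139, 0.001, -0.005, -0.006, 0.109, 0, 0.139, 0.001, -0.005, -0.006, 0.109, 0, 0.139, 0.001, -0.005, -0.006])

```text
time: 24.15
eef_pos: [0.3618, 0.3874, 0.0568]
tcp_rot: [0.088, 0.996, -0.003, -0.003]
contact_force: [0.1, -0.4, -0.4]
opening: 0.647
finger_force: 0.0
```

Call:
carry_out(deltas=[0, 0, 0.027, 0, 0, 0, 0, 0, 0.055, 0, 0, 0, 0, 0, 0.055, 0, 0, 0])

```text
time: 24.52
eef_pos: [0.367, 0.3896, 0.0058]
tcp_rot: [0.089, 0.996, -0.0, -0.0]
contact_force: [0.4, -0.1, 0.2]
opening: 0.65
finger_force: 0.0
```

Call:
carry_out(deltas=[0, 0, 0, 0, 0, 0, 0, 0, 0, 0, 0, 0, 0, 0, 0, 0, 0, 0, 0, 0, 0, 0, 0, 0], grip=0, grip_force=60)

```text
time: 25.02
eef_pos: [0.368, 0.3918, 0.0082]
tcp_rot: [0.088, 0.996, 0.002, 0.002]
contact_force: [1.3, -0.9, 5.7]
opening: 0.291
finger_force: 62.2
```

Call:
carry_out(deltas=[0, 0, -0.05, 0, 0, 0, -0.04, -0.01, -0.1, 0, 0, 0, -0.068, -0.017, -0.15, 0, 0, 0, -0.068, -0.017, -0.175, 0, 0, 0])

```text
time: 25.52
eef_pos: [0.4328, 0.362, 0.1853]
tcp_rot: [0.09, 0.996, 0.002, 0.003]
contact_force: [0.8, -0.5, -1.7]
opening: 0.284
finger_force: 61.3
```

Call:
carry_out(deltas=[-0.135, -0.24, 0, 0, 0, 0, -0.135, -0.24, 0, 0, 0, 0, -0.135, -0.24, 0, 0, 0, 0, -0.135, -0.24, 0, 0, 0, 0, -0.135, -0.24, 0, 0, 0, 0])

```text
time: 26.15
eef_pos: [0.521, 0.0991, 0.181]
tcp_rot: [0.09, 0.996, 0.0, 0.001]
contact_force: [-0.1, 0.3, -1.5]
opening: 0.288
finger_force: 61.3
```

Call:
carry_out(deltas=[-0.027, -0.148, 0, 0, 0, -0.067, -0.027, -0.148, 0, 0, 0, -0.067, -0.027, -0.148, 0, 0, 0, -0.067])

```text
time: 26.52
eef_pos: [0.5205, -0.0513, 0.1807]
tcp_rot: [0.057, 0.998, 0.0, 0.0]
contact_force: [-0.0, 0.2, -0.0]
opening: 0.288
finger_force: 61.3
```

Call:
carry_out(deltas=[-0.016, -0.149, 0, 0, 0, -0.066, -0.016, -0.149, 0, 0, 0, -0.066, -0.016, -0.149, 0, 0, 0, -0.066])

```text
time: 26.9
eef_pos: [0.52, -0.2013, 0.1807]
tcp_rot: [0.024, 1.0, 0.0, 0.001]
contact_force: [-0.1, 0.3, -0.7]
opening: 0.291
finger_force: 61.3
```

Call:
carry_out(deltas=[0.092, -0.176, 0.03, 0, 0, 0, 0.092, -0.176, 0.03, 0, 0, 0, 0.092, -0.176, 0.03, 0, 0, 0, 0.092, -0.176, 0.03, 0, 0, 0])

```text
time: 27.4
eef_pos: [0.4186, -0.3723, 0.1496]
tcp_rot: [0.024, 1.0, 0.001, -0.0]
contact_force: [0.2, 1.7, -0.4]
opening: 0.287
finger_force: 61.3
```

```bash
python3 - <<'E'
from h import *
p,d,K,C=shot("wrist","w6.png")
s=ctrl.get_state();print(s["time"],s["eef_pos"].round(4),s["opening"],s["qpos"].round(2))
E=down(np.pi/2-.045);plan([([.393,-.372,.05],E),([.393,-.372,.010],E)])
E
```

```text
27.45 [ 0.4188 -0.3723  0.1496] 0.28687095336345103 [-0.91  0.12  1.93  0.    1.09 -2.43]
[0.026, -0.001, 0.1, 0.001, 0.0, -0.003] rows 1.8
--
[0.0, 0.0, 0.04, 0.0, 0.0, 0.0] rows 1.0
--
```

View pics/w6.png

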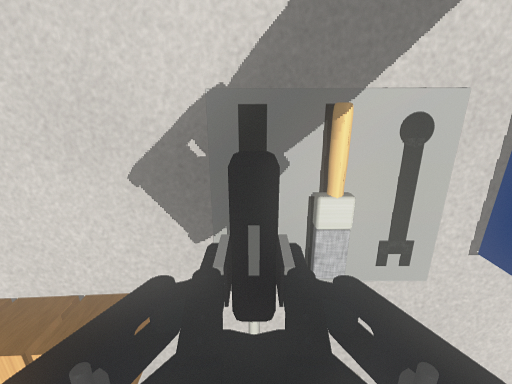

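The driver is in line over its silhouette, whose butt is at (253,104). The brush lies at (335,190). Lowering.

Call:
carry_out(deltas=[0.013, 0, 0.05, 0, 0, 0, 0.026, 0, 0.1, 0, 0, 0, 0.026, 0, 0.125, 0, 0, 0, 0.026, 0, 0.138, 0, 0, 0, 0.026, 0, 0.14, 0, 0, 0])

```text
time: 28.08
eef_pos: [0.3961, -0.3686, 0.0112]
tcp_rot: [0.021, 1.0, 0.0, 0.001]
contact_force: [-2.7, 4.6, 9.6]
opening: 0.287
finger_force: 62.7
```

Call:
carry_out(deltas=[0, 0, 0.002, 0, 0, 0, 0, 0, 0.002, 0, 0, 0])

```text
time: 28.32
eef_pos: [0.3961, -0.3687, 0.0112]
tcp_rot: [0.021, 1.0, 0.001, 0.0]
contact_force: [-4.7, 5.3, 10.5]
opening: 0.287
finger_force: 62.9
```

Call:
carry_out(deltas=[0, 0, 0, 0, 0, 0, 0, 0, 0, 0, 0, 0, 0, 0, 0, 0, 0, 0], grip=50)

```text
time: 28.7
eef_pos: [0.3951, -0.3689, 0.0083]
tcp_rot: [0.022, 1.0, 0.0, 0.0]
contact_force: [0.0, 0.1, 0.1]
opening: 0.498
finger_force: 0.0
```

Call:
carry_out(deltas=[0, 0, -0.05, 0, 0, 0, 0, 0, -0.1, 0, 0, 0, -0.05, 0, -0.15, 0, 0, 0, -0.1, 0, -0.2, 0, 0, 0, -0.15, 0, -0.23, 0, 0, 0])

```text
time: 29.32
eef_pos: [0.5361, -0.3756, 0.2341]
tcp_rot: [0.022, 1.0, -0.0, 0.001]
contact_force: [-0.5, -1.0, 0.1]
opening: 0.5
finger_force: 0.0
```

Call:
carry_out(deltas=[-0.15, 0, -0.05, 0, 0, 0, -0.15, 0, -0.05, 0, 0, 0, -0.15, 0, -0.05, 0, 0, 0])

```text
time: 29.7
eef_pos: [0.6873, -0.3814, 0.2823]
tcp_rot: [0.021, 1.0, 0.0, 0.001]
contact_force: [0.3, -0.2, -0.1]
opening: 0.501
finger_force: 0.0
```

```bash
python3 - <<'E'
from h import *
p,d,K,C=shot("top","t3.png")
s=ctrl.get_state();print(s["time"],s["eef_pos"].round(4))
cv2.imwrite("pics/t3c.png",cv2.resize(p[110:310,110:410,::-1],(800,533),interpolation=cv2.INTER_CUBIC))
E
```

```text
29.75 [ 0.6897 -0.3811  0.2828]
```

View pics/t3c.png

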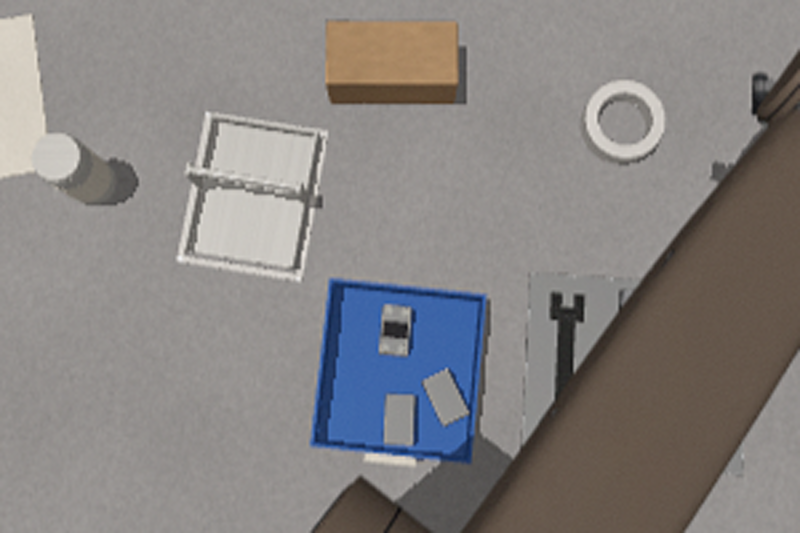

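The tray sits centred in the tape rectangle at (252,195), and three blocks are in the bin. I'll move the arm aside to check the mat.

Call:
carry_out(deltas=[0, 0.3, 0, 0, 0, 0, 0, 0.3, 0, 0, 0, 0, 0, 0.3, 0, 0, 0, 0, 0, 0.3, 0, 0, 0, 0, 0, 0.3, 0, 0, 0, 0])

```text
time: 30.38
eef_pos: [0.6974, -0.0796, 0.2815]
tcp_rot: [0.022, 1.0, 0.001, 0.0]
contact_force: [-0.3, -0.2, 0.4]
opening: 0.502
finger_force: 0.0
```

Call:
carry_out(deltas=[0, 0.15, 0, 0, 0, 0, 0, 0.15, 0, 0, 0, 0, 0, 0.15, 0, 0, 0, 0, 0, 0.15, 0, 0, 0, 0])

```text
time: 30.88
eef_pos: [0.7042, 0.069, 0.2817]
tcp_rot: [0.021, 1.0, 0.0, 0.0]
contact_force: [-0.0, 0.2, 0.2]
opening: 0.5
finger_force: 0.0
```

```bash
python3 - <<'E'
from h import *
p,d,K,C=shot("top","t4.png")
cv2.imwrite("pics/t4c.png",cv2.resize(p[195:305,300:400,::-1],(545,600),interpolation=cv2.INTER_CUBIC))
E
```

```text
(no output)
```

View pics/t4c.png

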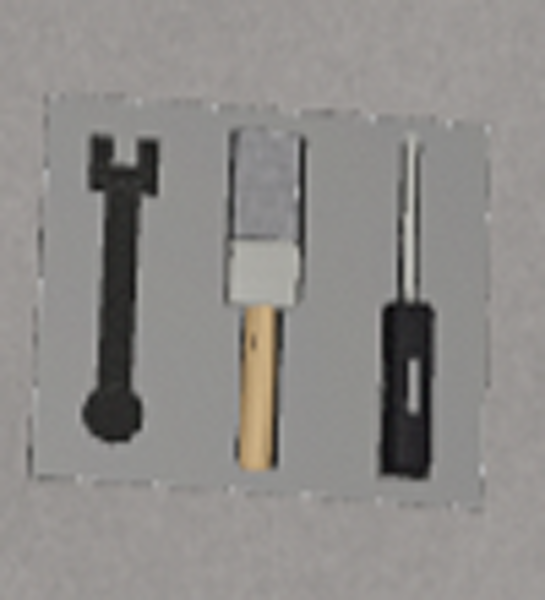

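The brush (265,300) and the driver (407,310) both lie on their silhouettes. No wrench appears in any view.

```bash
python3 -c "
from h import *
print(ctrl.sign_off())"
```

```text
the job is handed in; nothing more can be done
None
```

The job is handed in: in the last pictures all three blocks I found were in the bin, the empty tray was parked in its rectangle, and the brush and driver lay on their silhouettes. I saw no wrench in any picture, and the sign-off gave no verdict.

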